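# Set the orange air regulator to green

### The arm

A 6-joint arm with a two-finger parallel gripper is mounted at the origin on the work surface. World frame = base frame: x ahead of the robot, y to its left, z up, the work surface at z = 0. Lengths are in mm, angles in degrees, forces in N, time in s.
With the tool pointing down it reaches from about 300 to 850 mm from the base axis. Payload 4.2 kg.
Tool frame: the origin (TCP) lies midway between the tips of the shut fingers; the grasp point (between the pads) lies 19 mm behind it (env.grip_depth is the distance from the TCP to the grasp point, in mm); z points along the fingers, y is the line along which they close (so a half turn about z gives the same grasp; the last joint's range is limited). The gripper opens to 91 mm and grips with 3 to 60 N. Pads are 32 mm wide; open, the fingers measure 118 mm over their backs; the gripper's body (76 mm by 178 mm) begins 60 mm behind the grasp point.
Start: joints at [74.255, 18.312, 89.639, -0, 72.044, -1.146], TCP at [144.931, 556.451, 213.976] pointing down, gripper open.
Joint ranges: [-177.97, 177.97], [-48.28, 115.42], [12.27, 149.76], [-77.06, 257.06], [2.81, 150.46], [-146.56, 146.56]. Speed limits (degrees/s): [147.25, 147.25, 180, 180, 180, 180].

### API

Orientations are given as [roll, pitch, yaw] about the fixed x, y, z axes, in that order (R = Rz(yaw) Ry(pitch) Rx(roll)).
In Python, from workcell import env, eyes gives the robot as it stands.
- The arm moves only by the tool send_rows, never from a script. Its argument "motion" is a list of rows, each a list of 7 numbers: the shift along the world's x, y, z normalised to -1 to 1, where 1 is 0.5 m, then the turn, a rotation vector about the world's x, y, z normalised to -1 to 1, where 1 is 60 degrees, then the opening, from -1 (shut) to 1 (fully open). A call has 1 to 20 rows; each row is the pose to reach, as a shift and turn from the pose commanded when the call began; what a row does not reach only later rows make up. A row lasts 1/8 s, in which the tool goes at most 62.5 mm and 10.7 degrees, less where a joint would pass 70% of its speed; a pose out of reach is approached as far as the arm can. A call with a number of a shift or a turn outside -1 to 1 is refused whole. A call with a gripper value outside its range is refused whole. The fingers move at their own pace and stop on an object; "squeeze" is the grip in N (left out, the last holds). Time passes only in rows, so rows that repeat a pose let the fingers close. It gives the time, the measured TCP pose, the force, the opening and the grip force at its end, in the units of the state.
- env.state(): the state, without advancing time (a new reading comes with each control period).
- eyes.grab_frame(name): name is "side" or "top"; returns a dict with "pixels" (420x560x3 uint8, red, green, blue), "depth" (420x560 float32, mm along the optical axis (not along the pixel's ray), 0 where there is no reading), "fx", "fy", "cx", "cy" (pixels), "distortion" ([k1, k2, p1, p2, k3] as OpenCV has them; the pictures are not rectified), "R" (3x3) and "t" (3): a world point X has camera coordinates R X + t. Camera axes: x right, y down, z forward; pixel columns grow to the right and rows downward; lengths in mm; the calibration is good to about 2 mm. A picture is of the moment at which its call begins.
- env.job_done(): hands the job in; it is judged then, once.
The state is a dict: "time_s": time; "qpos": joint angles; "qvel": joint speeds; "effort": joint torques, N m; "ee_pos": TCP position; "ee_rot": TCP orientation; "force": force on the tool from outside, world axes, zero at the start; "torque": the same for the moment, N m; "gripper_width": finger opening in mm; "gripper_force": force on a finger pad.
Only numpy, scipy, OpenCV 4.12 (cv2) and the standard library are available. Lean on these libraries where they do the work, as an engineer would, in place of code of your own. Each camera call takes 0.05 s, during which the arm holds its last target. There are 200 camera calls.

### The job

Set the air regulator with the orange knob from its red mark to its green mark: pull the knob up to unlock it, turn it clockwise until the white pointer stands at the green mark, and push it fully back down so that it locks there. Then let go of it, and leave the regulator with the blue knob alone.

Things in the scene. Friction and masses are not known exactly. Their poses are not given: they have to be found in the camera images.
- orange_regulator: Air regulator with the ORANGE knob, bolted down; may swap places with the blue one. 100 mm square foot, gauge on its -x side, round grey head 80 mm across; its flat top, the dial, is 100 mm above the bench. Origin: underside of the foot, on the knob's axis; z up. Marks on the dial, 34 mm from the axis: red towards its own +x, green 60 and blue 120 degrees clockwise of red, seen from above.
- orange_grip (a point): Where to hold the orange knob: on its axis, 33 mm above the dial while locked; moves and turns with it. The knob is a 46 mm disc, its top 10 mm above the dial, with an upright grip bar on it 48 mm long and 14 mm thick, reaching from 10 to 43 mm above the dial (locked). x: along the bar to its white-pointer end; y: across the bar (the 14 mm to pinch); z: up.
- orange_pull (a joint): How far the orange knob is pulled up, in m: 0 = fully down and locked, 0.014 = up at its stop; it takes about 3 N and stays where it is left. Locked, it has about 11 degrees of play either side of a mark, no more; above 0.008 it turns freely.
- orange_turn (a joint): How far the orange knob is turned, in rad, clockwise seen from above: 0 = pointer at the red mark (the start, give or take 7 degrees), 1.05 = green mark, 2.09 = blue mark; it turns easily (0.04 N m) and stays where it is left. It goes down only within about 11 degrees of a mark; between the marks teeth hold it up.
- blue_pull (a joint): The same joint of the other regulator, alike but with a BLUE knob: 0 = locked. Leave it locked.
- blue_regulator: The other regulator, the same in shape and size, with the BLUE knob; origin and axes as for the orange one. Not to be operated.
Not all that is in view belongs to the job. Leave any yellow look-alike of the orange_regulator alone.

How it is judged:
By the outcome, as a careful person would: the job done as asked, in the order asked, and still so for the second after the job is handed in, with the robot touching nothing.
It also fails if it takes over 35 s, if anything falls off the work surface, if the arm or the gripper's body presses on something with over 40 N, if the wrist force passes 120 N, or if a joint passes its speed limit or range.

## Working session

There is one attempt and no reset: what is moved stays moved. The work goes in short steps, Python scripts to look and compute and a tool call to move; the robot and the scene stay as the last step left them, time stands still between calls to the robot, and variables do not carry over. Pictures are saved under pics/ and viewed, at most 10 in all, crops included, and the job is handed in when it is done.

Besides the shell and the picture viewer there is one more tool, called after "Call:" as a command line: name --pt "numbers of a row" for each row, then --argument value for the rest. send_rows: Moves the arm, as the interface text tells. Its arguments: {"type":"object","properties":{"motion":{"type":"array"},"squeeze":{"type":"number"}},"required":["motion"]}

```bash
mkdir -p pics; python3 - <<'E'
from workcell import env, eyes
import cv2,pickle
for n in ("top","side"):
    f=eyes.grab_frame(n); pickle.dump(f,open(f'{n}.pkl','wb'))
    cv2.imwrite(f'pics/{n}0.png',f["pixels"][:,:,::-1])
    print(n,f["R"],f["t"],f["fx"],f["distortion"])
s=env.state();print(s)
E
```

```text
top [[-0.01202609 -0.99984034 -0.013216  ]
 [-0.9981626   0.01278878 -0.05922725]
 [ 0.05938681  0.01247944 -0.99815704]] [  55.11119978  561.37733718 1064.93326884] 453.2189020274286 [0.04078283 0.         0.         0.         0.        ]
side [[ 0.79932707 -0.60087803 -0.00467244]
 [-0.31007731 -0.40579954 -0.85975508]
 [ 0.51471186  0.68867432 -0.5106852 ]] [-417.06490299  272.42429885  655.63484514] 477.92544799968493 [-0.06747199  0.          0.          0.          0.        ]
{'time_s': 0.1, 'qpos': array([ 7.42543463e+01,  1.83471111e+01,  8.96991956e+01, -1.01028012e-03,
        7.20442304e+01, -1.14556645e+00]), 'qvel': array([ 0.01322519, -0.15598042, -0.13539085,  0.08283526,  0.05768844,
        0.02548518]), 'effort': array([-1.18938344e-03, -4.13331127e+01, -2.32511848e+01,  7.28336675e-02,
        4.21794096e-02, -5.58797262e-05]), 'ee_pos': array([144.81907718, 555.99607233, 213.21454349]), 'ee_rot': array([-1.79909462e+02, -8.49679759e-04,  1.65400224e+02]), 'force': array([-0.43973113,  0.31404315,  0.83436129]), 'torque': array([-0.00129369,  0.00978453,  0.01776425]), 'gripper_force': 0.0, 'gripper_width': 91.60651496710946}
```

View pics/top0.png

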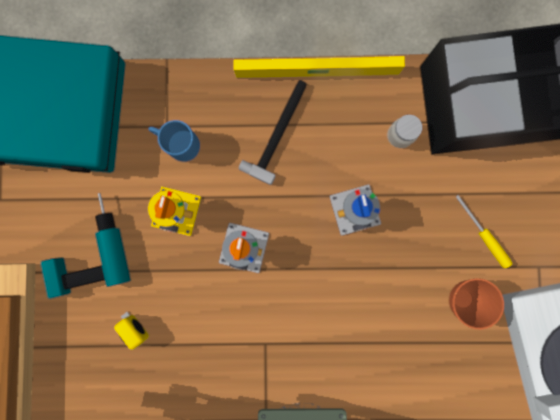

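View pics/side0.png

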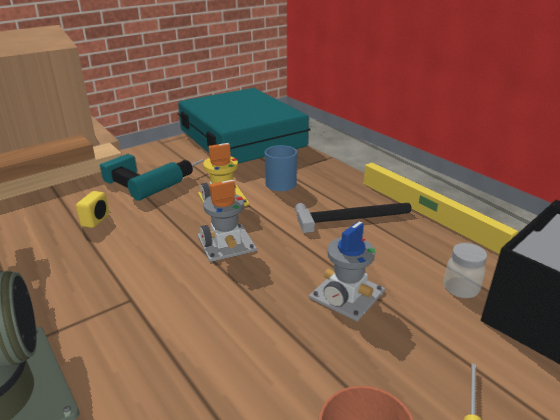

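Candidates in the top view are the grey regulator with the orange knob (240,249), the yellow look-alike, also with an orange knob (165,207), and the grey regulator with the blue knob (362,208). In the side view they are at (223,195), (220,155) and (352,240). I choose the grey one with the orange knob at (240,249), and check it in a close crop.

```bash
cat > h.py <<'E'
import numpy as np,cv2
def ray(f,uv):
    K=np.array([[f["fx"],0,f["cx"]],[0,f["fy"],f["cy"]],[0,0,1.]])
    p=cv2.undistortPoints(np.array(uv,float).reshape(-1,1,2),K,np.array(f["distortion"],float)).reshape(-1,2)
    R=np.array(f["R"]);c=-R.T@np.array(f["t"])
    return c,np.c_[p,np.ones(len(p))]@R
def onz(f,uv,z):
    c,d=ray(f,uv); return c+d*((z-c[2])/d[:,2])[:,None]
def proj(f,X):
    K=np.array([[f["fx"],0,f["cx"]],[0,f["fy"],f["cy"]],[0,0,1.]])
    R=np.array(f["R"]);r,_=cv2.Rodrigues(R)
    return cv2.projectPoints(np.array(X,float).reshape(-1,1,3),r,np.array(f["t"],float),K,np.array(f["distortion"],float))[0].reshape(-1,2)
E
python3 - <<'E'
import pickle,cv2,numpy as np
from h import *
T=pickle.load(open('top.pkl','rb'));S=pickle.load(open('side.pkl','rb'))
a=cv2.resize(T["pixels"][215:285,205:285],None,fx=5,fy=5,interpolation=cv2.INTER_CUBIC)
b=cv2.resize(S["pixels"][170:270,185:265],None,fx=3.5,fy=3.5,interpolation=cv2.INTER_CUBIC)
b=cv2.resize(b,(280,350))
cv2.imwrite('pics/crop1.png',np.hstack([a,b])[:,:,::-1])
for n,f,(x0,x1,y0,y1) in (("top",T,(205,285,215,285)),("side",S,(185,265,175,270))):
    im=f["pixels"][y0:y1,x0:x1]; h=cv2.cvtColor(im,cv2.COLOR_RGB2HSV)
    H,Sa,V=[h[...,i].astype(int) for i in range(3)]
    ms={"orange":(H>=6)&(H<=16)&(Sa>190)&(V>150),"red":((H<4)|(H>174))&(Sa>150)&(V>80),"green":(H>45)&(H<90)&(Sa>100),"blue":(H>100)&(H<130)&(Sa>130),"white":(Sa<40)&(V>200)}
    for k,m in ms.items():
        nn,l,st,ce=cv2.connectedComponentsWithStats(m.astype(np.uint8))
        for i in range(1,nn):
            if st[i,4]>=4:
                uv=ce[i]+[x0,y0]; dp=f["depth"][y0:y1,x0:x1][l==i]
                print(n,k,st[i,4],uv.round(1),"z100:",onz(f,uv,100)[0,:2].round(1),"z143:",onz(f,uv,143)[0,:2].round(1),"depth",np.median(dp))
# foot+dial points from depth, top
for n,f in (("top",T),("side",S)):
    v,u=np.mgrid[0:420,0:560]; c,d=ray(f,np.c_[u.ravel(),v.ravel()])
    P=c+d*f["depth"].reshape(-1,1); 
    L=np.array([0,0]); 
    near=(abs(P[:,0]-onz(T,[[240,249]],120)[0,0])<70)&(abs(P[:,1]-onz(T,[[240,249]],120)[0,1])<65)&(f["depth"].ravel()>0)
    for lo,hi in((94,105),(138,150)):
        Q=P[near&(P[:,2]>lo)&(P[:,2]<hi)]
        if len(Q)>4: print(n,lo,len(Q),Q.mean(0).round(1),cv2.minEnclosingCircle(Q[:,:2].astype(np.float32)),cv2.minAreaRect(Q[:,:2].astype(np.float32)))
E
```

```text
top orange 220 [239.  249.8] z100: [477.5 133.2] z143: [478.3 129. ] depth 984.8404
top orange 5 [242. 242.] z100: [494.4 126.5] z143: [494.5 122.5] depth 955.3382
top red 16 [243.4 233.2] z100: [513.5 123.3] z143: [512.9 119.5] depth 997.28845
top green 19 [254.2 243.8] z100: [490.   99.7] z143: [490.3  96.9] depth 996.2393
top blue 14 [250.6 258.8] z100: [457.5 107.8] z143: [459.2 104.6] depth 993.5361
top white 7 [238.6 244. ] z100: [490.1 134. ] z143: [490.4 129.7] depth 953.8978
side red 12 [238.8 198.1] z100: [514.6 127.8] z143: [474.7  61.5] depth 951.77515
side green 16 [235.5 206.5] z100: [491.3 103.4] z143: [453.5  39.4] depth 922.0636
side blue 15 [218.7 210. ] z100: [458.4 111.8] z143: [423.6  47. ] depth 910.96796
top 94 668 [480.7 131.2  98.9] ((480.3342590332031, 132.11764526367188), 39.694496154785156) ((480.2422180175781, 132.34671020507812), (77.5233154296875, 76.90464782714844), 89.26411437988281)
top 138 147 [479.9 132.1 141.6] ((479.92193603515625, 131.2987060546875), 23.485830307006836) ((480.09259033203125, 132.162841796875), (14.032933235168457, 46.97111129760742), 78.8321533203125)
side 94 486 [472.  116.  100.7] ((479.9828796386719, 130.44674682617188), 41.208030700683594) ((477.3979797363281, 125.8558120727539), (70.193603515625, 79.11304473876953), 63.76259231567383)
side 138 140 [478.9 128.5 142.9] ((480.3267822265625, 131.8458709716797), 24.756479263305664) ((480.03662109375, 130.09564208984375), (14.966737747192383, 49.19497299194336), 77.15460205078125)
```

View pics/crop1.png

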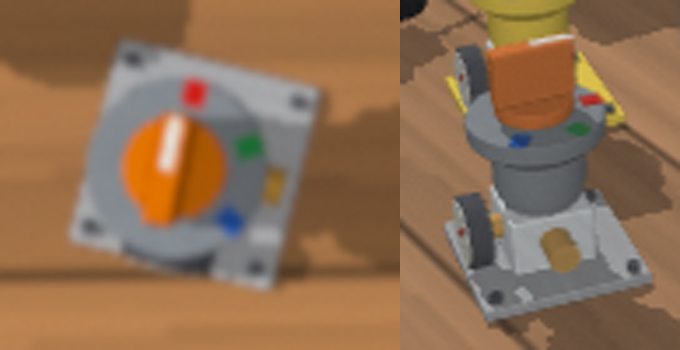

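The crop confirms it. The foot and head are grey and the knob is orange, with the white pointer near the red mark. Red, green and blue run clockwise. The axis is at about (480, 131.7), with the dial at z≈100 and the bar top at z≈142. The red mark points to −14.3° and the bar to −12°, so green is at −74.3°. I'll move above it now.

Call:
send_rows --pt "0.17 -0.21 0 0 0 0.01 0.3" --pt "0.34 -0.42 0 0 0 0.02 0.3" --pt "0.5 -0.64 0 0 0 0.043 0.3" --pt "0.67 -0.8495 0 0 0 0.043 0.3" --pt "0.67 -0.8495 0 0 0 0.043 0.3" --pt "0.67 -0.8495 0 0 0 0.043 0.3" --pt "0.67 -0.8495 0 0 0 0.043 0.3" --pt "0.67 -0.8495 0 0 0 0.043 0.3" --pt "0.67 -0.8495 0 0 0 0.043 0.3" --pt "0.67 -0.8495 0 0 0 0.043 0.3" --pt "0.67 -0.8495 0 0 0 0.043 0.3" --pt "0.67 -0.8495 0 0 0 0.043 0.3" --pt "0.67 -0.8495 0 0 0 0.043 0.3"

```text
time_s: 1.72
ee_pos: [479.4, 132.6, 214.1]
ee_rot: [180.0, 0.0, 168.1]
force: [-0.1, -0.6, 0.1]
gripper_width: 59.0
gripper_force: 0.0
```

Call:
send_rows --pt "0 0 -0.05 0 0 0 0.3" --pt "0 0 -0.1 0 0 0 0.3" --pt "0 0 -0.14 0 0 0 0.3" --pt "0 0 -0.17 0 0 0 0.3" --pt "0 0 -0.185 0 0 0 0.3" --pt "0 0 -0.196 0 0 0 0.3" --pt "0 0 -0.196 0 0 0 0.3" --pt "0 0 -0.196 0 0 0 0.3"

```text
time_s: 2.72
ee_pos: [480.3, 131.8, 116.5]
ee_rot: [180.0, 0.1, 168.0]
force: [-0.0, -1.0, 0.5]
gripper_width: 58.7
gripper_force: 0.0
```

```bash
python3 - <<'E'
from workcell import env, eyes
import cv2,numpy as np
o=[]
for n,(x0,x1,y0,y1) in (("side",(150,310,100,270)),("top",(180,320,175,325))):
    a=eyes.grab_frame(n)["pixels"][y0:y1,x0:x1]; o.append(cv2.resize(a,(390,420),interpolation=cv2.INTER_CUBIC))
cv2.imwrite('pics/c2.png',np.hstack(o)[:,:,::-1])
E
```

```text
(no output)
```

View pics/c2.png

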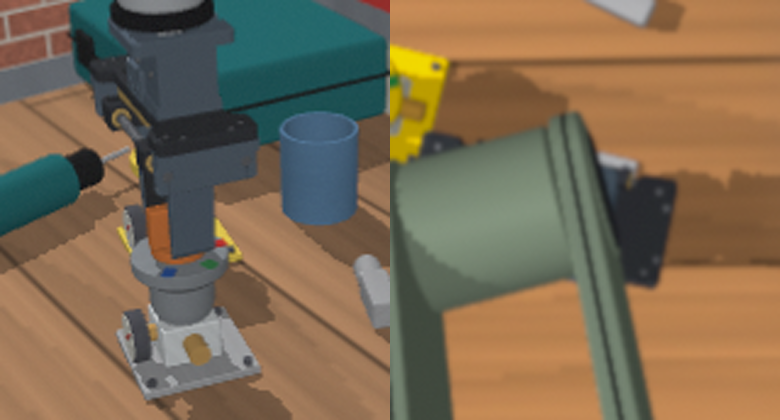

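The side half of the picture shows the fingers either side of the orange bar at about (180,230), clear of the disc. I'll grip it.

Call:
send_rows --pt "0 0 0 0 0 0 -1" --pt "0 0 0 0 0 0 -1" --pt "0 0 0 0 0 0 -1" --pt "0 0 0 0 0 0 -1" --pt "0 0 0 0 0 0 -1" --pt "0 0 0 0 0 0 -1" --pt "0 0 0 0 0 0 -1" --pt "0 0 0 0 0 0 -1" --squeeze 25

```text
time_s: 3.82
ee_pos: [480.3, 132.9, 116.0]
ee_rot: [179.9, 0.0, 167.9]
force: [0.1, 4.8, -1.2]
gripper_width: 14.0
gripper_force: 25.0
```

Call:
send_rows --pt "0 0.002 0.006 0 0 0 -1" --pt "0 0.002 0.012 0 0 0 -1" --pt "0 0.002 0.018 0 0 0 -1" --pt "0 0.002 0.024 0 0 0 -1" --pt "0 0.002 0.026 0 0 0 -1" --pt "0 0.002 0.026 0 0 0 -1" --pt "0 0.002 0.026 0 0 0 -1"

```text
time_s: 4.7
ee_pos: [480.2, 132.9, 129.3]
ee_rot: [180.0, 0.0, 168.0]
force: [2.4, 4.5, -1.5]
gripper_width: 13.7
gripper_force: 25.0
```

Call:
send_rows --pt "0 0 0 0 0 -0.1 -1" --pt "0 0 0 0 0 -0.2 -1" --pt "0 0 0 0 0 -0.3 -1" --pt "0 0 0 0 0 -0.3 -1" --pt "0 0 0 0 0 -0.3 -1"

```text
time_s: 5.32
ee_pos: [480.2, 132.9, 129.3]
ee_rot: [180.0, 0.0, 150.1]
force: [1.7, 5.0, -0.6]
gripper_width: 14.1
gripper_force: 25.0
```

```bash
python3 - <<'E'
from workcell import env, eyes
import cv2
s=env.state();print(s["force"].round(2),s["torque"].round(3),s["ee_rot"].round(2))
a=eyes.grab_frame("side")["pixels"][150:250,170:280]; cv2.imwrite('pics/c3.png',cv2.resize(a,(550,500),interpolation=cv2.INTER_CUBIC)[:,:,::-1])
E
```

```text
[ 1.65  4.99 -0.62] [ 0.847 -0.383 -0.04 ] [1.7995e+02 2.0000e-02 1.5007e+02]
```

View pics/c3.png

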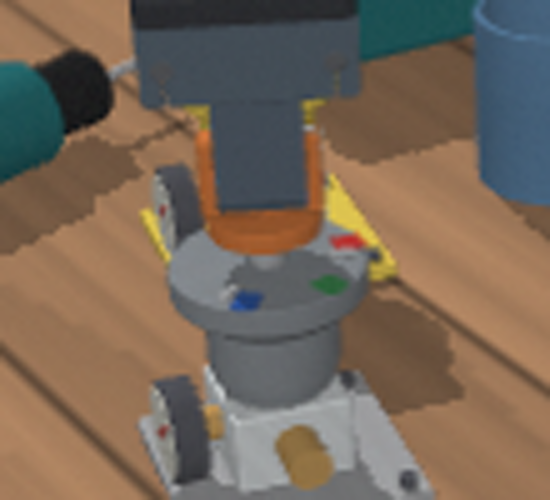

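The crop shows the disc lifted clear of the dial, with its stem visible at (265,262), and the torque is only 0.04 N m, so it is unlocked. I'll turn it the rest of the way.

Call:
send_rows --pt "0 0.002 0 0 0 -0.12 -1" --pt "0 0.002 0 0 0 -0.25 -1" --pt "0 0.002 0 0 0 -0.38 -1" --pt "0 0.002 0 0 0 -0.5 -1" --pt "0 0.002 0 0 0 -0.62 -1" --pt "0 0.002 0 0 0 -0.74 -1" --pt "0 0.002 0 0 0 -0.74 -1" --pt "0 0.002 0 0 0 -0.74 -1"

```text
time_s: 6.38
ee_pos: [480.1, 133.0, 129.3]
ee_rot: [180.0, 0.1, 105.7]
force: [2.0, -1.0, 2.3]
gripper_width: 13.5
gripper_force: 25.0
```

```bash
python3 - <<'E'
from workcell import env, eyes
import cv2
s=env.state();print(s["force"].round(2),s["torque"].round(3),s["ee_rot"].round(2),s["qpos"].round(1))
a=eyes.grab_frame("side")["pixels"][150:250,170:280]; cv2.imwrite('pics/c4.png',cv2.resize(a,(550,500),interpolation=cv2.INTER_CUBIC)[:,:,::-1])
E
```

```text
[ 1.96 -0.97  2.3 ] [-0.192 -0.349  0.009] [1.7999e+02 9.0000e-02 1.0575e+02] [ 1.420e+01  1.570e+01  1.068e+02 -1.000e-01  5.750e+01 -1.500e+00]
```

View pics/c4.png

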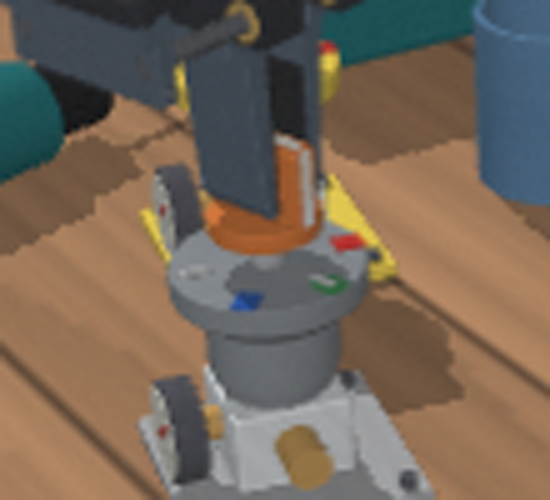

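The white pointer edge at (307,180) stands above the green mark at (330,285). I'll push down.

Call:
send_rows --pt "0 0 -0.006 0 0 0 -1" --pt "0 0 -0.012 0 0 0 -1" --pt "0 0 -0.018 0 0 0 -1" --pt "0 0 -0.023 0 0 0 -1" --pt "0 0 -0.027 0 0 0 -1" --pt "0 0 -0.028 0 0 0 -1" --pt "0 0 -0.028 0 0 0 -1" --pt "0 0 -0.028 0 0 0 -1"

```text
time_s: 7.42
ee_pos: [480.2, 133.1, 115.9]
ee_rot: [180.0, 0.1, 105.6]
force: [1.1, -5.9, 10.3]
gripper_width: 14.0
gripper_force: 25.0
```

Call:
send_rows --pt "0 0 -0.002 0 0 0 -1" --pt "0 0 -0.003 0 0 0 -1" --pt "0 0 -0.003 0 0 0 -1"

```text
time_s: 7.8
ee_pos: [480.2, 133.1, 115.8]
ee_rot: [179.9, 0.1, 105.6]
force: [-1.9, -5.4, 18.6]
gripper_width: 14.0
gripper_force: 25.0
```

Call:
send_rows --pt "0 0 0.002 0 0 0 0.3" --pt "0 0 0.002 0 0 0 0.3" --pt "0 0 0.002 0 0 0 0.3" --pt "0 0 0.002 0 0 0 0.3" --pt "0 0 0.002 0 0 0 0.3" --pt "0 0 0.002 0 0 0 0.3"

```text
time_s: 8.55
ee_pos: [479.9, 133.7, 114.4]
ee_rot: [-180.0, -0.0, 105.6]
force: [-0.2, -0.2, -0.7]
gripper_width: 59.4
gripper_force: 0.0
```

Call:
send_rows --pt "0 0 0.05 0 0 0 0.3" --pt "0 0 0.12 0 0 0 0.3" --pt "0 0 0.24 0 0 0 0.3" --pt "-0.1 0 0.3 0 0 0 0.3" --pt "-0.2 -0.1 0.3 0 0 0 0.3" --pt "-0.3 -0.3 0.3 0 0 0 0.3" --pt "-0.3 -0.4 0.3 0 0 0 0.3" --pt "-0.3 -0.5 0.3 0 0 0 0.3" --pt "-0.3 -0.6 0.3 0 0 0 0.3" --pt "-0.3 -0.6 0.3 0 0 0 0.3" --pt "-0.3 -0.6 0.3 0 0 0 0.3"

```text
time_s: 9.93
ee_pos: [329.6, -167.2, 264.4]
ee_rot: [-180.0, -0.0, 105.4]
force: [-0.2, 0.0, -0.2]
gripper_width: 59.1
gripper_force: 0.0
```

```bash
python3 - <<'E'
from workcell import env, eyes
import cv2,numpy as np
from h import *
o=[]
for n,(x0,x1,y0,y1) in (("top",(205,285,215,285)),("side",(185,265,175,245))):
    f=eyes.grab_frame(n); o.append(cv2.resize(f["pixels"][y0:y1,x0:x1],(400,350),interpolation=cv2.INTER_CUBIC))
    v,u=np.mgrid[0:420,0:560]; c,d=ray(f,np.c_[u.ravel(),v.ravel()]); P=c+d*f["depth"].reshape(-1,1)
    Q=P[(np.hypot(P[:,0]-480,P[:,1]-132)<50)&(P[:,2]>137)&(P[:,2]<165)]
    if len(Q)>5: print(n,len(Q),np.median(Q[:,2]),Q[:,2].max(),cv2.minAreaRect(Q[:,:2].astype(np.float32)))
cv2.imwrite('pics/c5.png',np.hstack(o)[:,:,::-1]); print(env.state()["time_s"],env.state()["ee_pos"])
E
```

```text
top 147 141.34367453706307 145.22458103016254 ((480.10205078125, 132.07810974121094), (13.69073486328125, 47.86716079711914), 15.956247329711914)
side 62 143.5860387837885 146.2026712716409 ((483.0687255859375, 116.88365936279297), (13.669332504272461, 21.515695571899414), 17.092037200927734)
10.025 [ 329.80635605 -165.67173143  264.39836871]
```

View pics/c5.png

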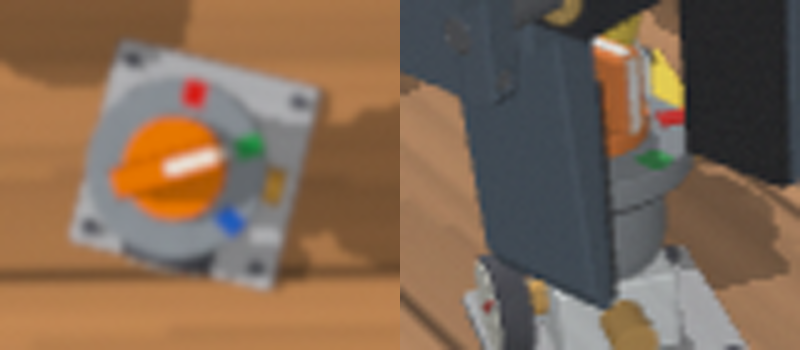

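The white pointer at (190,162) points at the green mark (250,145). The bar lies at −74°, and its top at z≈141–143 means the knob is fully down. The gripper is clear of it.

```bash
python3 -c "
from workcell import env
print(env.job_done())"
```

```text
the job is handed in; nothing more can be done
None
```

The orange regulator's knob was pulled up, turned clockwise to the green mark, pushed fully back down and released; I did not touch the blue regulator, and the job was handed in at about 10 s.

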